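Square up the dosimeters on their charging rail

TASK

Take the aluminium straightedge by its grip and, with its long edge, push the four dosimeters that lie crooked in front of the charging rail into one straight row, noses flat against the rail. Keep the edge against the row, working it a little along the row if one wedges, and press all four home together with a firm, steady push, held for a moment and never a shove, so that every contact bites. Then draw the straightedge back a few centimetres and leave it lying flat on the desk in front of the row; touch the dosimeters with nothing but the straightedge and leave the mouse, microphone and mug alone.

Things in the scene. Friction and masses are not known exactly. Their poses are not given: they have to be found in the camera images.
- rail: Charging rail screwed to the desk, its place and turn differ from day to day: aluminium upstand 362 mm long (y), 30 mm high, 44 mm deep with its foot; two brass contact strips run along its flat, rigid front face. Origin: on the desk at the foot of that face, mid-length. x points from the face into the rail, away from the dosimeters; y along the rail; z up.
- face (a point): Middle of the rail's contact face, 10 mm up. The contacts bite when all four noses are pressed on the face together for half a second, each with 0.3 N or more, 8 N or more in all (10 to 14 N is a good push); over 20 N damages the rail. An edge slightly out of parallel presses only one end of the row.
- unit0: One of the four dosimeters, all alike, in any order along the row: flat putty-coloured case 84 (x) x 48 (y) x 18 mm, 60 to 130 g, loose on the desk. Origin: centre of the underside. x points to the nose with brass contacts, facing the rail; home, the origin is 42 mm from the rail's face. It starts 49 to 58 mm from it, up to 0.25 rad askew, most of them turned the same way; neighbours are about 74 mm apart.
- unit1: One of the four dosimeters, all alike, in any order along the row: flat putty-coloured case 84 (x) x 48 (y) x 18 mm, 60 to 130 g, loose on the desk. Origin: centre of the underside. x points to the nose with brass contacts, facing the rail; home, the origin is 42 mm from the rail's face. It starts 49 to 58 mm from it, up to 0.25 rad askew, most of them turned the same way; neighbours are about 74 mm apart.
- unit2: One of the four dosimeters, all alike, in any order along the row: flat putty-coloured case 84 (x) x 48 (y) x 18 mm, 60 to 130 g, loose on the desk. Origin: centre of the underside. x points to the nose with brass contacts, facing the rail; home, the origin is 42 mm from the rail's face. It starts 49 to 58 mm from it, up to 0.25 rad askew, most of them turned the same way; neighbours are about 74 mm apart.
- unit3: One of the four dosimeters, all alike, in any order along the row: flat putty-coloured case 84 (x) x 48 (y) x 18 mm, 60 to 130 g, loose on the desk. Origin: centre of the underside. x points to the nose with brass contacts, facing the rail; home, the origin is 42 mm from the rail's face. It starts 49 to 58 mm from it, up to 0.25 rad askew, most of them turned the same way; neighbours are about 74 mm apart.
- straightedge: Aluminium straightedge, 240 g, lying in front of the row: blade 330 (y) x 50 (x) x 6 mm, with an upright black grip on top, 110 mm long (y), 14 mm thick (x), from 6 to 40 mm above the underside, taken from above with a finger on each long side. Origin: on the underside below the grip's middle. x points to the pushing edge, 34 mm from the origin; back edge 16 mm behind it.
- edge (a point): The middle of the straightedge's pushing edge, 3 mm above its underside, 34 mm from the grip's centre plane. Edge and rail are smooth metal (friction on the cases 0.39 to 0.52): a dosimeter caught askew between them can wedge and hold the edge off early; stroking the edge 10 to 20 mm along the row under a light push of some 5 N, towards the side that drags its rear end square (then back), frees it.
- grip (a point): The middle of the straightedge's grip, 28 mm above its underside, where it is well held.
- mouse: Bystander: computer mouse, 105 x 60 x 30 mm, to the left of the work. Origin: centre of the underside.
- microphone: Bystander: desk microphone, base 100 x 150 x 34 mm with a gooseneck up to 215 mm high, to the right of the work. Origin: centre of the underside.
- mug: Bystander: white mug, 80 mm across, 95 mm high, to the left of the rail. Origin: centre of the underside.
Things that resemble listed ones, but are neither listed nor needed, are in the scene too. Leave any green look-alike of the unit3 alone.

How it is judged:
By the outcome, as a careful person would: the job done as asked, in the order asked, and still so for the second after the job is handed in, with the robot touching nothing.
It also fails if it takes over 64 s, if anything falls off the work surface, if the arm or the gripper's body presses on something with over 40 N, if the wrist force passes 120 N, or if a joint passes its speed limit or range.

ROBOT

A 6-joint arm with a two-finger parallel gripper is mounted at the origin on the work surface. World frame = base frame: x ahead of the robot, y to its left, z up, the work surface at z = 0. Lengths are in m, angles in degrees, forces in N, time in s.
With the tool pointing down it reaches from about 0.3 to 0.75 m from the base axis. Payload 8.5 kg.
Tool frame: the origin (TCP) lies midway between the tips of the shut fingers; the grasp point (between the pads) lies 19 mm behind it (env.hold_point_z is the distance from the TCP to the grasp point, in m); z points along the fingers, y is the line along which they close (so a half turn about z gives the same grasp; the last joint's range is limited). The gripper opens to 85 mm and grips with 20 to 120 N. Pads are 22 mm wide; open, the fingers measure 114 mm over their backs; the gripper's body (76 mm by 85 mm) begins 54 mm behind the grasp point. The pads swing forward as they close: fully open they stand 13 mm farther back than shut.
Start: joints at [51.091, 21.807, 74.336, -0, 83.858, -12.336], TCP at [0.246, 0.492, 0.231] pointing down, gripper open.
Joint ranges: [-178.18, 178.18], [-50.72, 133.34], [12.68, 142.11], [-81.47, 261.47], [9.98, 163.14], [-165.26, 165.26]. Speed limits (degrees/s): [136.94, 136.94, 180, 180, 180, 180].

INTERFACE

Orientations are given as a 3x3 rotation matrix whose columns are the frame's x, y, z axes.
In Python, from rig import observe, get_image, camera_info, env gives the robot as it stands.
- The arm moves only by the tool drive_tool, never from a script. Its arguments are lists of equal length, an entry for each row: "offset": the shift along the tool's x, y, z in units of 40 mm (1.0 is 40 mm), a list of three; "turn": the turn, a rotation vector about the tool's x, y, z in units of 6 degrees (1.0 is 6 degrees), a list of three; "hand": the opening, from 0 (shut) to 1 (fully open). A call has exactly 10 rows; each row shifts and turns the commanded pose from where the row before left it, along the tool's axes as they then stand; what a row does not reach is not made up. A row lasts 1/8 s, in which the tool goes at most 62.5 mm and 10.7 degrees, less where a joint would pass 70% of its speed; a pose out of reach is approached as far as the arm can. A call is refused whole if a number of a shift passes 1 or a number of a turn 1, either way. A call with a gripper value outside its range is refused whole. The fingers move at their own pace and stop on an object; "newtons" is the grip in N (left out, the last holds). Time passes only in rows, so rows that do not move let the fingers close, or fill a call up. It gives the time, the measured TCP pose, the force, the opening and the grip force at its end, in the units of the state.
- observe(): the state, without advancing time (a new reading comes with each control period).
- get_image(name): name is "side" or "top"; returns the picture (384x512x3 uint8, blue, green, red); there is no depth.
- camera_info(name): a dict with "fx", "fy", "cx", "cy" (pixels), "k1" (the pictures are not rectified: a ray, as slopes to the right and down, at radius r is drawn at 1 + k1 r^2 times it, then the intrinsics apply), "world_to_cam" (4x4, takes a point from world to camera coordinates). Camera axes: x right, y down, z forward; pixel columns grow to the right and rows downward; lengths in m; the calibration is good to about 2 mm. A picture is of the moment at which its call begins. camera_info takes no time and is no camera call.
- env.close_job(): hands the job in; it is judged then, once.
The state is a dict: "time_s": time; "q": joint angles; "qvel": joint speeds; "joint_efforts": joint torques, N m; "position": TCP position; "tool_rot": TCP orientation; "ft_force": force on the tool from outside, world axes, zero at the start; "wrist_torque": the same for the moment, N m; "grip_width": finger opening in m; "gripper_force": force on a finger pad.
Only numpy, scipy, OpenCV 4.12 (cv2) and the standard library are available. Lean on these libraries where they do the work, as an engineer would, in place of code of your own. Each camera call takes 0.05 s, during which the arm holds its last target. There are 200 camera calls.

## Working session

There is one attempt and no reset: what is moved stays moved. The work goes in short steps, Python scripts to look and compute and a tool call to move; the robot and the scene stay as the last step left them, time stands still between calls to the robot, and variables do not carry over. Pictures are saved under pics/ and viewed, at most 10 in all, crops included, and the job is handed in when it is done.

Besides the shell and the picture viewer there is one more tool, called as name(argument=value, ...) on one line, values as JSON. drive_tool: Moves the arm, as the interface text tells. Its arguments: {"type":"object","properties":{"offset":{"type":"array"},"turn":{"type":"array"},"hand":{"type":"array"},"newtons":{"type":"number"}},"required":["offset","turn","hand"]}

```bash
ls; mkdir -p pics; python3 - <<'E'
from rig import *
import cv2
for n in("top","side"):
    cv2.imwrite(f"pics/{n}0.png",get_image(n)); c=camera_info(n); print(n,c)
s=observe();print(s['time_s'],s['position'],s['tool_rot'],s['ft_force'],s['grip_width'],env.hold_point_z)
E
```

```text
pics
top {'fx': 401.14725712114415, 'fy': 401.14725712114415, 'cx': 252.59552210579994, 'cy': 189.1371444890948, 'k1': -0.05081475773489461, 'world_to_cam': array([[ 0.01367196, -0.99981238,  0.01372151, -0.0244036 ],
       [-0.99780657, -0.01453087, -0.06458256,  0.58863677],
       [ 0.06476983, -0.01280844, -0.99781803,  1.14958553],
       [ 0.        ,  0.        ,  0.        ,  1.        ]])}
side {'fx': 354.5444744121625, 'fy': 354.5444744121625, 'cx': 262.7886833852874, 'cy': 192.4072976270005, 'k1': 0.03198165727316691, 'world_to_cam': array([[ 0.79869077, -0.60173874, -0.00188271, -0.49732384],
       [-0.44012957, -0.58204684, -0.68374515,  0.28252168],
       [ 0.41034012,  0.54692958, -0.72971845,  0.87966376],
       [ 0.        ,  0.        ,  0.        ,  1.        ]])}
0.1 [0.24588272 0.49170566 0.2307835 ] [[-8.94367489e-01  4.47332294e-01 -7.82669490e-04]
 [ 4.47332903e-01  8.94366990e-01 -9.80654673e-04]
 [ 2.61315252e-04 -1.22717947e-03 -9.99999213e-01]] [ 0.47520396  0.94938769 -0.40571508] 0.08557566137061516 0.0187
```

View pics/top0.png

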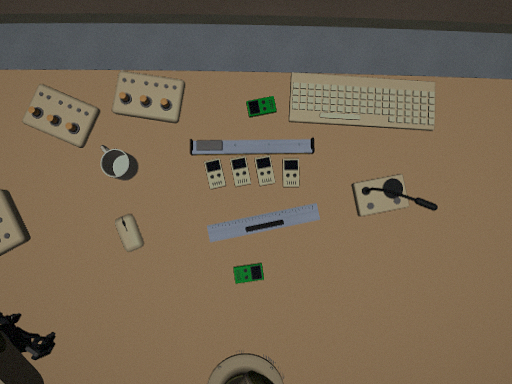

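View pics/side0.png

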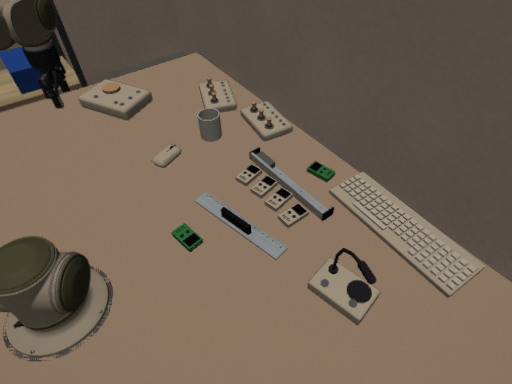

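The top view shows the rail at about (191–314, 139–154), the units at (215,173), (240,171), (264,170) and (291,173), and the straightedge from (209,232) to (319,214) with its grip near (264,226). The green look-alikes are at (248,273) and (261,106). I'll zoom in to measure.

```bash
cat > h.py <<'E'
import numpy as np, cv2
from rig import *
def ray(n,uv):
    c=camera_info(n);uv=np.atleast_2d(uv).astype(float)
    d=np.c_[(uv[:,0]-c['cx'])/c['fx'],(uv[:,1]-c['cy'])/c['fy']];p=d.copy()
    for _ in range(8): p=d/(1+c['k1']*(p**2).sum(1,keepdims=True))
    M=c['world_to_cam'];R=M[:3,:3]
    return -R.T@M[:3,3],np.c_[p,np.ones(len(p))]@R
def world(n,uv,z):
    o,d=ray(n,uv);return o+d*((z-o[2])/d[:,2])[:,None]
def pix(n,P):
    c=camera_info(n);P=np.atleast_2d(P);q=P@c['world_to_cam'][:3,:3].T+c['world_to_cam'][:3,3]
    p=q[:,:2]/q[:,2:];p=p*(1+c['k1']*(p**2).sum(1,keepdims=True))
    return p*c['fx']+[c['cx'],c['cy']]
def crop(n,x0,x1,y0,y1,k,out):
    im=get_image(n);cv2.imwrite(out,cv2.resize(im[y0:y1,x0:x1],None,fx=k,fy=k,interpolation=cv2.INTER_CUBIC));return im
E
python3 - <<'E'
from h import *
crop("top",184,326,134,244,5.5,"pics/c1.png")
E
```

```text
(no output)
```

View pics/c1.png

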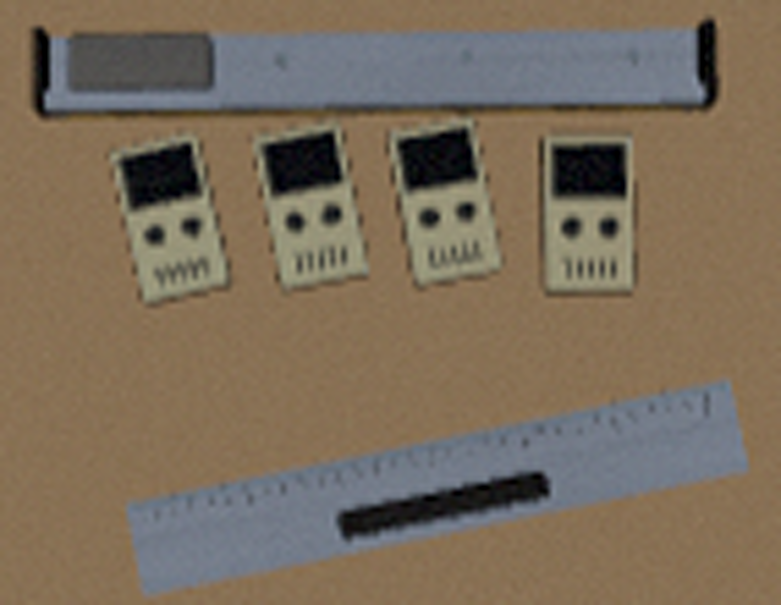

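The crop shows the rail's front edge running from (45,110) to (708,106). The blade corners are at (128,504), (731,379), (748,470) and (145,594), and the grip runs from (342,525) to (548,485). Three units lean the same way, and the right one is nearly square.

```bash
cat >> h.py <<'E'
def up(uv): return (np.array(uv,float)+.5)/5.5-.5+[184,134]
def rail_units(im,x0=184,y0=134,x1=326,y1=244):
    s=im[y0:y1,x0:x1].astype(int);b,g,r=s[...,0],s[...,1],s[...,2]
    out={}
    blue=((b-r)>5)&(b>90)
    out['blue']=cv2.resize((blue*255).astype(np.uint8),None,fx=1,fy=1)
    return out
def edgepts(f,cols,lo,hi,y0):  # sub-pixel row where |df/drow| peaks inside lo..hi per column
    P=[]
    for c in cols:
        d=np.abs(np.diff(f[lo(c):hi(c),c]));i=d.argmax();w=d[max(i-1,0):i+2]
        P.append((c,lo(c)+max(i-1,0)+.5+(w*np.arange(len(w))).sum()/w.sum()))
    return np.array(P)
def line(P):
    vx,vy,x,y=cv2.fitLine(P[:,:2].astype(np.float32),cv2.DIST_HUBER,0,.001,.001).ravel()
    return np.array([x,y]),np.array([vx,vy])*np.sign(vy or 1)
E
python3 - <<'E'
from h import *
im=get_image("top").astype(float); f=im[...,0]-im[...,2]   # blue minus red
deg=lambda v:np.degrees(np.arctan2(-v[0],v[1]))
# rail front top edge
P=edgepts(f,range(196,310),lambda c:149,lambda c:159,0);p,v=line(world("top",P,.03));print("rail face top",p,"yaw",deg(v))
print("rail ends",world("top",up([(38,70),(714,65)]),.03))
# blade
for nm,a,b in(("front",(128,504),(731,379)),("back",(145,594),(748,470))):
    a,b=up(a),up(b);g=lambda c:a[1]+(c-a[0])/(b[0]-a[0])*(b[1]-a[1])
    P=edgepts(f,range(int(a[0])+4,int(b[0])-3),lambda c:int(g(c))-3,lambda c:int(g(c))+5,0)
    p,v=line(world("top",P,.006));print(nm,p,deg(v))
print("corners",world("top",up([(128,504),(731,379),(748,470),(145,594)]),.006).round(4), world("top",up([(128,504),(731,379),(748,470),(145,594)]),.006).mean(0))
print("grip",world("top",up([(342,516),(547,477)]),.04))
U=[[(112,155),(199,138),(230,284),(146,303)],[(257,140),(340,127),(368,274),(285,290)],[(390,133),(470,120),(500,268),(416,286)],[(545,138),(632,138),(634,292),(546,292)]]
for u in U:
    w=world("top",up(u),.018)[:,:2];d=(w[0]+w[1]-w[2]-w[3])/2;print("unit",w.mean(0),np.degrees(np.arctan2(d[1],d[0])),np.linalg.norm(d))
print(world("side",[(196,197),(282,254),(235,220)],[.006,.006,.04][0]))
E
```

```text
rail face top [ 0.69301385 -0.02832821] yaw 1.618957
rail ends [[ 0.71026299  0.16618306  0.03      ]
 [ 0.71868005 -0.19168477  0.03      ]]
front [ 0.5173832  -0.04212148] 12.411387
back [ 0.47116935 -0.06526309] 12.390533
corners [[ 0.4819  0.1162  0.006 ]
 [ 0.553  -0.2054  0.006 ]
 [ 0.5044 -0.2147  0.006 ]
 [ 0.4344  0.1062  0.006 ]] [ 0.49344535 -0.0494115   0.006     ]
grip [[ 0.47819781  0.00209271  0.04      ]
 [ 0.49973189 -0.10388406  0.04      ]]
unit [0.63299851 0.09490924] 13.544695659179094 0.08043500100014708
unit [0.64065371 0.02025192] 11.52476382521682 0.08076212253105186
unit [ 0.64492707 -0.04966037] 11.166180722909031 0.08184873610088636
unit [ 0.63903774 -0.12718149] 0.9650454591367738 0.08244593616541229
[[ 0.44593977  0.11619776  0.006     ]
 [ 0.52874529 -0.21248863  0.006     ]
 [ 0.49229334 -0.03532232  0.006     ]]
```

drive_tool(offset=[[0,0,0],[0,0,0],[0,0,0],[0,0,0],[0,0,0],[0,0,0],[0,0,0],[0,0,0],[0,0,0],[0,0,0]], turn=[[0,0,1],[0,0,1],[0,0,1],[0,0,1],[0,0,1],[0,0,1],[0,0,1],[0,0,1],[0,0,0.5],[0,0,0]], hand=[1,1,1,1,1,1,1,1,1,1])

```text
time_s: 1.45
position: [0.246, 0.4918, 0.2312]
tool_rot: [[-0.216, 0.976, -0.0], [0.976, 0.216, -0.0], [-0.0, -0.0, -1.0]]
ft_force: [0.9, 0.4, -0.2]
grip_width: 0.0853
gripper_force: 0.0
```

drive_tool(offset=[[-1,0.2,0],[-1,0.2,0],[-1,0.2,0],[-1,0.2,0],[-1,0.2,0],[-1,0.2,0],[-1,0.2,0.2],[-1,0.2,0.2],[-1,0.2,0.2],[-1,0.2,0.2]], turn=[[0,0,0],[0,0,0],[0,0,0],[0,0,0],[0,0,0],[0,0,0],[0,0,0],[0,0,0],[0,0,0],[0,0,0]], hand=[1,1,1,1,1,1,1,1,1,1])

```text
time_s: 2.7
position: [0.4106, 0.1172, 0.1992]
tool_rot: [[-0.216, 0.976, 0.0], [0.976, 0.216, 0.0], [0.0, 0.0, -1.0]]
ft_force: [1.1, -1.3, -0.4]
grip_width: 0.0854
gripper_force: 0.0
```

drive_tool(offset=[[-1,0.2,0.3],[-1,0.2,0.3],[-1,0.2,0.3],[-1,0.2,0.3],[-0.5,0.1,0.2],[0,0,0],[0,0,0],[0,0,0],[0,0,0],[0,0,0]], turn=[[0,0,0],[0,0,0],[0,0,0],[0,0,0],[0,0,0],[0,0,0],[0,0,0],[0,0,0],[0,0,0],[0,0,0]], hand=[1,1,1,1,1,1,1,1,1,1])

```text
time_s: 3.95
position: [0.4841, -0.0493, 0.1435]
tool_rot: [[-0.216, 0.976, 0.0], [0.976, 0.216, -0.0], [-0.0, 0.0, -1.0]]
ft_force: [-0.2, 0.8, -0.8]
grip_width: 0.0854
gripper_force: 0.0
```

```bash
cat >> h.py <<'E'
def state():
    s=observe();R=s['tool_rot'];print('t %.2f'%s['time_s'],np.round(s['position'],4),'yang %.2f'%np.degrees(np.arctan2(R[1,1],R[0,1])),'z',R[:,2].round(4),'F',np.round(s['ft_force'],1),'T',np.round(s['wrist_torque'],2),'w %.4f'%s['grip_width'],'gf',s['gripper_force']);return s
def to(s,target):  # tool-frame units to a world target
    print((s['tool_rot'].T@(np.array(target)-s['position'])/.04).round(3))
E
python3 - <<'E'
from h import *
s=state();to(s,(.4865,-.051,.010))
crop("side",170,310,150,290,4,"pics/s1.png")
E
```

```text
t 3.95 [ 0.4841 -0.0493  0.1435] yang 12.46 z [ 3.e-04 -1.e-04 -1.e+00] F [-0.2  0.8 -0.8] T [-0.01  0.01 -0.04] w 0.0854 gf 0.0
[-0.055  0.049  3.338]
```

View pics/s1.png

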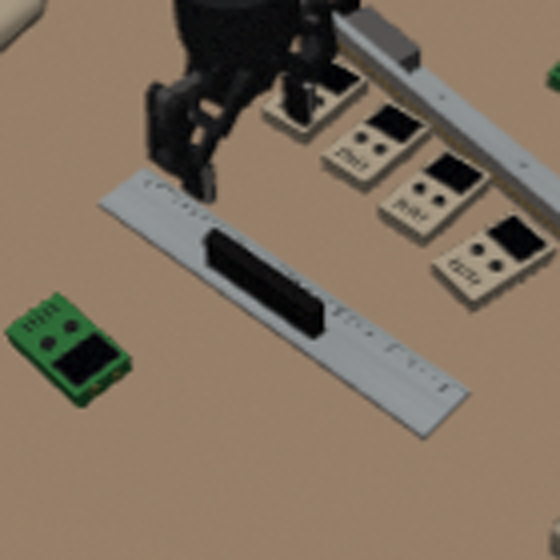

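The side crop shows the open fingers above the straightedge and in line with its grip, which runs from crop (207,235) to (325,320). I'll go down and close.

drive_tool(offset=[[-0.05,0.05,0.4],[0,0,0.5],[0,0,0.5],[0,0,0.5],[0,0,0.5],[0,0,0.4],[0,0,0.3],[0,0,0.2],[0,0,0],[0,0,0]], turn=[[0,0,0],[0,0,0],[0,0,0],[0,0,0],[0,0,0],[0,0,0],[0,0,0],[0,0,0],[0,0,0],[0,0,0]], hand=[1,1,1,1,1,1,1,1,1,1])

```text
time_s: 5.25
position: [0.4867, -0.0511, 0.0117]
tool_rot: [[-0.215, 0.977, 0.001], [0.977, 0.215, -0.0], [-0.0, 0.001, -1.0]]
ft_force: [0.1, -0.0, 0.2]
grip_width: 0.0854
gripper_force: 0.0
```

drive_tool(offset=[[0,0,0],[0,0,0],[0,0,0],[0,0,0],[0,0,0],[0,0,0],[0,0,0],[0,0,0],[0,0,0],[0,0,0]], turn=[[0,0,0],[0,0,0],[0,0,0],[0,0,0],[0,0,0],[0,0,0],[0,0,0],[0,0,0],[0,0,0],[0,0,0]], hand=[0.5,0.3,0.2,0.1,0,0,0,0,0,0], newtons=80)

```text
time_s: 6.5
position: [0.4866, -0.0511, 0.0116]
tool_rot: [[-0.215, 0.977, 0.0], [0.977, 0.215, -0.0], [-0.0, 0.0, -1.0]]
ft_force: [-0.6, -0.0, 6.6]
grip_width: 0.0129
gripper_force: 78.8
```

```bash
python3 - <<'E'
from h import *
s=state()
E
```

```text
t 6.50 [ 0.4866 -0.0511  0.0116] yang 12.43 z [ 3.e-04 -1.e-04 -1.e+00] F [-0.6 -0.   6.6] T [ 0.03  0.18 -0.02] w 0.0129 gf 78.75170946121216
```

drive_tool(offset=[[0,0,-0.04],[0,0,0],[0,0,0],[0,0,0],[0,0,0],[0,0,0],[0.1,0.3,0],[0.1,0.4,0],[0.1,0.3,0],[0.07,0.22,0]], turn=[[0,0,0],[0,0,0.3],[0,0,0.4],[0,0,0.4],[0,0,0.4],[0,0,0.3],[0,0,0],[0,0,0],[0,0,0],[0,0,0]], hand=[0,0,0,0,0,0,0,0,0,0])

```text
time_s: 7.75
position: [0.5356, -0.0345, 0.0128]
tool_rot: [[-0.029, 1.0, 0.0], [1.0, 0.029, -0.0], [-0.0, 0.0, -1.0]]
ft_force: [0.3, -0.2, -2.1]
grip_width: 0.0126
gripper_force: 78.0
```

```bash
python3 - <<'E'
from h import *
s=state()
crop("top",184,326,134,244,5.5,"pics/c2.png")
im=get_image("top").astype(float); f=im[...,0]-im[...,2]
a,b=pix("top",[(.569,.10,.0075),(.5735,-.16,.0075)])
for k in (-.01,0,.01):
  pass
g=lambda c:a[1]+(c-a[0])/(b[0]-a[0])*(b[1]-a[1])
P=edgepts(f,range(int(a[0]),int(b[0])),lambda c:int(g(c))-4,lambda c:int(g(c))+5,0)
p,v=line(world("top",P,.0075));print(p,np.degrees(np.arctan2(-v[0],v[1])))
P=edgepts(f,range(196,310),lambda c:149,lambda c:159,0);p,v=line(world("top",P,.03));print("rail",p,np.degrees(np.arctan2(-v[0],v[1])))
E
```

```text
t 7.75 [ 0.5356 -0.0345  0.0128] yang 1.66 z [ 0. -0. -1.] F [ 0.3 -0.2 -2.1] T [-0.05 -0.    0.01] w 0.0126 gf 78.00557613372803
[ 0.5731858  -0.01449654] 3.4342437
rail [ 0.69302624 -0.028328  ] 1.614463
```

View pics/c2.png

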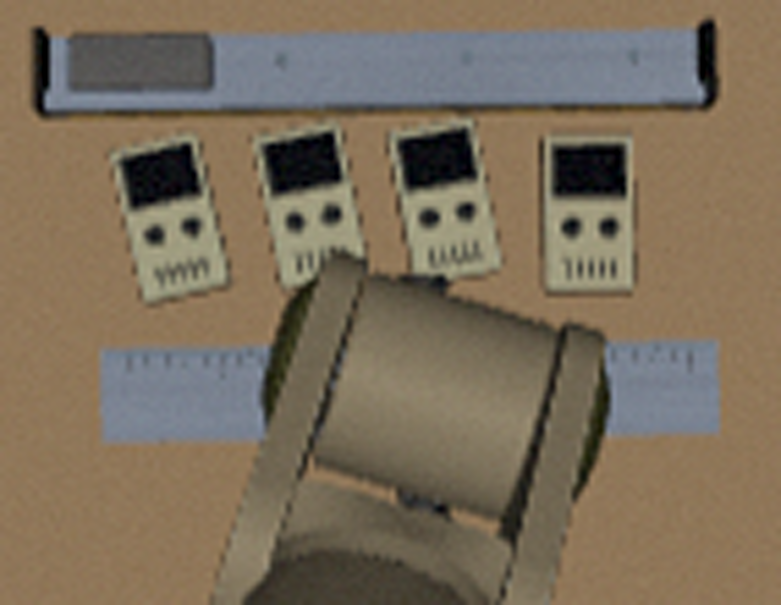

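The picture shows the straightedge held in front of the row and nearly parallel, with its edge running from (102,350) to (718,341). The wrist hides its middle. I'll fit the edge from the visible columns only.

```bash
cat >> h.py <<'E'
def yawfit(im,xm,z,cl):  # edge line near plane x=xm
    f=im[...,0].astype(float)-im[...,2]
    a,b=pix("top",[(xm,.12,z),(xm,-.18,z)]);g=lambda c:a[1]+(c-a[0])/(b[0]-a[0])*(b[1]-a[1])
    P=edgepts(f,cl,lambda c:round(g(c))-5,lambda c:round(g(c))+6,0)
    p,v=line(world("top",P,z));return p,v,np.degrees(np.arctan2(-v[0],v[1])),P
E
python3 - <<'E'
from h import *
cl=list(range(206,230))+list(range(298,313))
for i in range(2):
    im=get_image("top")
    for xm in(.571,.52):
        p,v,y,P=yawfit(im,xm,.0072,cl);print(xm,p,round(float(y),2),P[[0,10,23,24,38]].round(2).tolist())
E
```

```text
0.571 [ 0.56993455 -0.04825671] 1.64 [[206.0, 197.03], [216.0, 196.61], [229.0, 196.31], [298.0, 195.58], [312.0, 195.39]]
0.52 [ 0.5183807  -0.00100943] 1.67 [[206.0, 214.16], [216.0, 213.65], [229.0, 213.64], [298.0, 212.66], [312.0, 212.38]]
0.571 [ 0.5683252  -0.02560862] 1.73 [[206.0, 197.18], [216.0, 197.05], [229.0, 196.66], [298.0, 195.87], [312.0, 195.62]]
0.52 [ 0.51729214 -0.00102607] 1.75 [[206.0, 214.21], [216.0, 214.15], [229.0, 214.12], [298.0, 213.12], [312.0, 212.7]]
```

drive_tool(offset=[[0,0.1,0],[0,0.1,0],[0,0.1,0],[0.06,0.05,0],[0.06,0.05,0],[0.06,0.05,0],[0.06,0.05,0],[0.06,0.05,0],[0.06,0.05,0],[0.06,0.05,0]], turn=[[0,0,0],[0,0,0],[0,0,0],[0,0,0],[0,0,0],[0,0,0],[0,0,0],[0,0,0],[0,0,0],[0,0,0]], hand=[0,0,0,0,0,0,0,0,0,0])

```text
time_s: 9.2
position: [0.5604, -0.0172, 0.0129]
tool_rot: [[-0.028, 1.0, -0.0], [1.0, 0.028, -0.0], [-0.0, -0.0, -1.0]]
ft_force: [-0.1, 0.2, -2.1]
grip_width: 0.0128
gripper_force: 78.0
```

```bash
python3 - <<'E'
from h import *
s=state()
E
```

```text
t 9.20 [ 0.5604 -0.0172  0.0129] yang 1.63 z [-2.e-04 -0.e+00 -1.e+00] F [-0.1  0.2 -2.1] T [-0.05  0.06  0.05] w 0.0128 gf 77.99598813056946
```

drive_tool(offset=[[0.03,0.015,0],[0.03,0.015,0],[0.03,0.015,0],[0.03,0.015,0],[0.03,0.015,0],[0.03,0.015,0],[0.03,0.015,0],[0.03,0.015,0],[0.03,0.015,0],[0,0,0]], turn=[[0,0,0],[0,0,0],[0,0,0],[0,0,0],[0,0,0],[0,0,0],[0,0,0],[0,0,0],[0,0,0],[0,0,0]], hand=[0,0,0,0,0,0,0,0,0,0])

```text
time_s: 10.45
position: [0.5655, -0.0063, 0.0129]
tool_rot: [[-0.028, 1.0, 0.0], [1.0, 0.028, 0.0], [0.0, 0.0, -1.0]]
ft_force: [0.0, 1.1, -2.0]
grip_width: 0.0125
gripper_force: 78.0
```

```bash
python3 - <<'E'
from h import *
s=state()
crop("top",184,326,134,244,5.5,"pics/c3.png")
E
```

```text
t 10.45 [ 0.5655 -0.0063  0.0129] yang 1.63 z [ 0.e+00  1.e-04 -1.e+00] F [ 0.   1.1 -2. ] T [-0.01  0.15  0.03] w 0.0125 gf 78.00289034843445
```

View pics/c3.png

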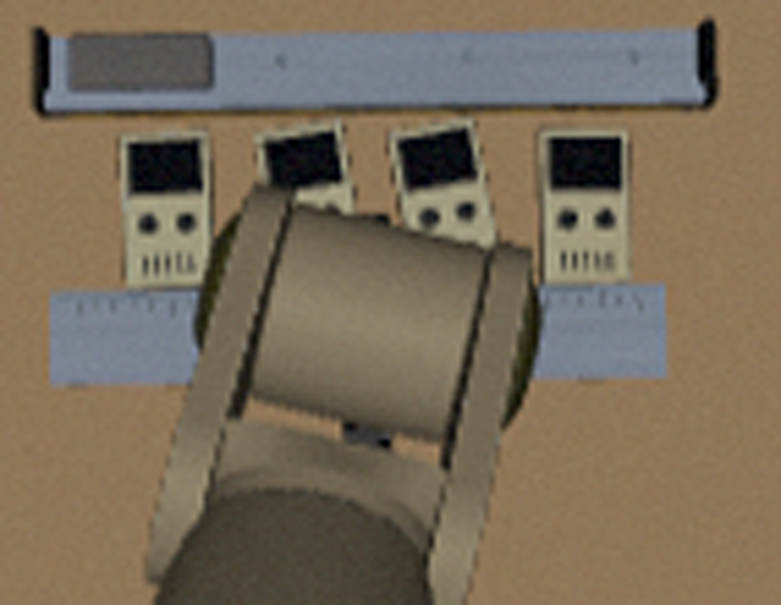

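Unit 0 (166,205) and unit 3 (585,205) are now nearly square. Units 1 (300,155) and 2 (440,155) are still askew. I'll back off, go right without contact, and stroke left again.

drive_tool(offset=[[0,-0.1,0],[-0.16,0,0],[-0.16,0,0],[-0.16,0,0],[-0.16,0,0],[0,0.1,0],[0.06,0.015,0],[0.06,0.015,0],[0.06,0.015,0],[0.06,0.015,0]], turn=[[0,0,0],[0,0,0],[0,0,0],[0,0,0],[0,0,0],[0,0,0],[0,0,0],[0,0,0],[0,0,0],[0,0,0]], hand=[0,0,0,0,0,0,0,0,0,0])

```text
time_s: 11.75
position: [0.5682, -0.022, 0.0129]
tool_rot: [[-0.029, 1.0, -0.0], [1.0, 0.029, 0.0], [0.0, -0.0, -1.0]]
ft_force: [-1.0, -0.1, -3.3]
grip_width: 0.0128
gripper_force: 78.1
```

drive_tool(offset=[[0.05,0.01,0],[0.05,0.01,0],[0.05,0.01,0],[0.05,0.01,0],[0.05,0.01,0],[0.05,0,0],[0.05,0,0],[0,0,0],[0,0,0],[0,0,0]], turn=[[0,0,0],[0,0,0],[0,0,0],[0,0,0],[0,0,0],[0,0,0],[0,0,0],[0,0,0],[0,0,0],[0,0,0]], hand=[0,0,0,0,0,0,0,0,0,0])

```text
time_s: 13.0
position: [0.57, -0.0083, 0.013]
tool_rot: [[-0.028, 1.0, 0.0], [1.0, 0.028, 0.0], [0.0, 0.0, -1.0]]
ft_force: [-0.3, 0.1, -2.4]
grip_width: 0.013
gripper_force: 78.1
```

```bash
python3 - <<'E'
from h import *
s=state()
E
```

```text
t 13.00 [ 0.57   -0.0083  0.013 ] yang 1.62 z [ 2.e-04  0.e+00 -1.e+00] F [-0.3  0.1 -2.4] T [-0.05  0.11  0.01] w 0.0130 gf 78.12610030174255
```

drive_tool(offset=[[0.03,0.01,0],[0.03,0.01,0],[0.03,0.01,0],[0.03,0.01,0],[0.03,0.005,0],[0.03,0.005,0],[0,0,0],[0,0,0],[0,0,0],[0,0,0]], turn=[[0,0,0],[0,0,0],[0,0,0],[0,0,0],[0,0,0],[0,0,0],[0,0,0],[0,0,0],[0,0,0],[0,0,0]], hand=[0,0,0,0,0,0,0,0,0,0])

```text
time_s: 14.25
position: [0.5717, -0.0011, 0.0129]
tool_rot: [[-0.028, 1.0, 0.0], [1.0, 0.028, 0.0], [0.0, 0.0, -1.0]]
ft_force: [-0.8, -0.2, -1.9]
grip_width: 0.0128
gripper_force: 78.1
```

```bash
python3 - <<'E'
from h import *
s=state()
crop("top",184,326,134,244,5.5,"pics/c4.png")
E
```

```text
t 14.25 [ 0.5717 -0.0011  0.0129] yang 1.63 z [ 0.  0. -1.] F [-0.8 -0.2 -1.9] T [ 0.03  0.25 -0.03] w 0.0128 gf 78.12187314033508
```

View pics/c4.png

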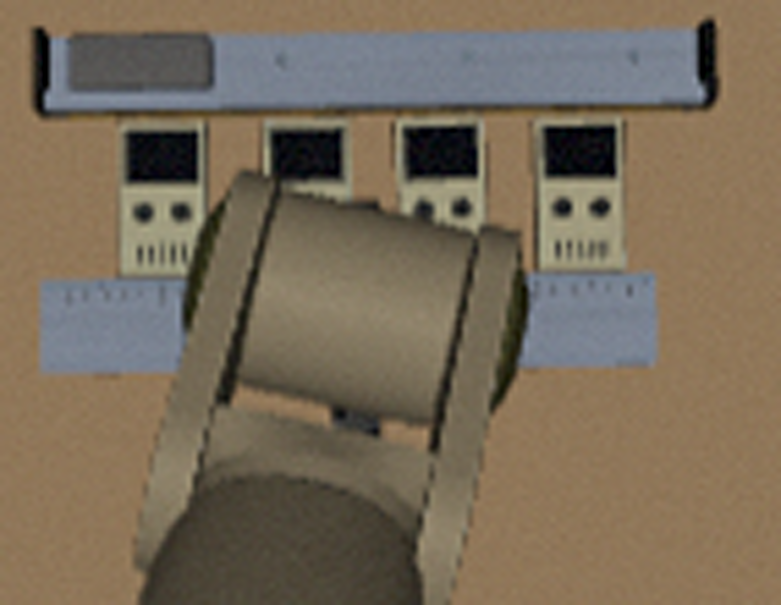

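All four are now nearly square and close to the rail, at columns 162, 308, 441 and 580. The blade's centre is about 13 mm left of the row's centre, so I'll recentre it before pressing.

drive_tool(offset=[[0,-0.08,0],[-0.1,0,0],[-0.1,0,0],[-0.13,0,0],[0,0.04,0],[0,0.04,0],[0,0.01,0],[0,0.01,0],[0,0.01,0],[0,0,0]], turn=[[0,0,0],[0,0,0],[0,0,0],[0,0,0],[0,0,0],[0,0,0],[0,0,0],[0,0,0],[0,0,0],[0,0,0]], hand=[0,0,0,0,0,0,0,0,0,0])

```text
time_s: 15.55
position: [0.5732, -0.0141, 0.0128]
tool_rot: [[-0.029, 1.0, -0.0], [1.0, 0.029, 0.0], [0.0, -0.0, -1.0]]
ft_force: [-1.5, 0.6, -2.5]
grip_width: 0.0128
gripper_force: 78.0
```

drive_tool(offset=[[0,0.01,0],[0,0.01,0],[0,0.005,0],[0,0,0],[0,0,0],[0,0,0],[0,0,0],[0,0,0],[0,0,0],[0,0,0]], turn=[[0,0,0],[0,0,0],[0,0,0],[0,0,0],[0,0,0],[0,0,0],[0,0,0],[0,0,0],[0,0,0],[0,0,0]], hand=[0,0,0,0,0,0,0,0,0,0])

```text
time_s: 16.8
position: [0.5743, -0.0142, 0.0129]
tool_rot: [[-0.028, 1.0, 0.0], [1.0, 0.028, -0.0], [-0.0, 0.0, -1.0]]
ft_force: [0.2, 0.2, -2.0]
grip_width: 0.0127
gripper_force: 78.1
```

```bash
python3 - <<'E'
from h import *
s=state()
E
```

```text
t 16.80 [ 0.5743 -0.0142  0.0129] yang 1.63 z [ 0. -0. -1.] F [ 0.2  0.2 -2. ] T [-0.04  0.24  0.03] w 0.0127 gf 78.09203267097473
```

Still free. I'll go on in 0.2 mm rows.

drive_tool(offset=[[0,0.005,0],[0,0.005,0],[0,0.005,0],[0,0.005,0],[0,0,0],[0,0,0],[0,0,0],[0,0,0],[0,0,0],[0,0,0]], turn=[[0,0,0],[0,0,0],[0,0,0],[0,0,0],[0,0,0],[0,0,0],[0,0,0],[0,0,0],[0,0,0],[0,0,0]], hand=[0,0,0,0,0,0,0,0,0,0])

```text
time_s: 18.05
position: [0.5751, -0.0142, 0.0129]
tool_rot: [[-0.028, 1.0, 0.0], [1.0, 0.028, 0.0], [0.0, 0.0, -1.0]]
ft_force: [-1.8, -0.6, -1.5]
grip_width: 0.0129
gripper_force: 78.2
```

```bash
python3 - <<'E'
from h import *
s=state()
E
```

```text
t 18.05 [ 0.5751 -0.0142  0.0129] yang 1.63 z [ 0.  0. -1.] F [-1.8 -0.6 -1.5] T [0.06 0.38 0.05] w 0.0129 gf 78.24407458305359
```

drive_tool(offset=[[0,0.005,0],[0,0.005,0],[0,0.005,0],[0,0,0],[0,0,0],[0,0,0],[0,0,0],[0,0,0],[0,0,0],[0,0,0]], turn=[[0,0,0],[0,0,0],[0,0,0],[0,0,0],[0,0,0],[0,0,0],[0,0,0],[0,0,0],[0,0,0],[0,0,0]], hand=[0,0,0,0,0,0,0,0,0,0])

```text
time_s: 19.3
position: [0.5757, -0.0142, 0.0129]
tool_rot: [[-0.028, 1.0, 0.0], [1.0, 0.028, -0.0], [-0.0, 0.0, -1.0]]
ft_force: [-1.4, -0.9, -2.7]
grip_width: 0.013
gripper_force: 78.2
```

```bash
cat >>h.py <<'E'
def avg(n=6):
    L=[]
    for i in range(n):
        s=observe();L.append(np.r_[s['ft_force'],s['wrist_torque']]);im=get_image("top")
    print('avg F,T',np.mean(L,0).round(2));return im
E
python3 - <<'E'
from h import *
s=state();avg()
E
```

```text
t 19.30 [ 0.5757 -0.0142  0.0129] yang 1.62 z [ 1.e-04 -0.e+00 -1.e+00] F [-1.4 -0.9 -2.7] T [-0.08  0.26  0.  ] w 0.0130 gf 78.2222592830658
avg F,T [-1.33 -0.33 -2.53 -0.05  0.27 -0.01]
```

drive_tool(offset=[[0,0.005,0],[0,0.005,0],[0,0.005,0],[0,0,0],[0,0,0],[0,0,0],[0,0,0],[0,0,0],[0,0,0],[0,0,0]], turn=[[0,0,0],[0,0,0],[0,0,0],[0,0,0],[0,0,0],[0,0,0],[0,0,0],[0,0,0],[0,0,0],[0,0,0]], hand=[0,0,0,0,0,0,0,0,0,0])

```text
time_s: 20.85
position: [0.5763, -0.0141, 0.0129]
tool_rot: [[-0.028, 1.0, -0.0], [1.0, 0.028, 0.0], [0.0, -0.0, -1.0]]
ft_force: [-1.7, 0.4, -1.8]
grip_width: 0.0126
gripper_force: 78.2
```

```bash
python3 - <<'E'
from h import *
s=state();avg()
E
```

```text
t 20.85 [ 0.5763 -0.0141  0.0129] yang 1.63 z [-0.  0. -1.] F [-1.7  0.4 -1.8] T [0.09 0.28 0.05] w 0.0126 gf 78.17293167114258
avg F,T [-1.68  0.54 -1.85  0.06  0.31  0.03]
```

drive_tool(offset=[[0,0.005,0],[0,0.005,0],[0,0.005,0],[0,0.005,0],[0,0,0],[0,0,0],[0,0,0],[0,0,0],[0,0,0],[0,0,0]], turn=[[0,0,0],[0,0,0],[0,0,0],[0,0,0],[0,0,0],[0,0,0],[0,0,0],[0,0,0],[0,0,0],[0,0,0]], hand=[0,0,0,0,0,0,0,0,0,0])

```text
time_s: 22.4
position: [0.5765, -0.0141, 0.0128]
tool_rot: [[-0.028, 1.0, -0.001], [1.0, 0.028, 0.0], [0.0, -0.001, -1.0]]
ft_force: [-5.8, 0.0, -0.1]
grip_width: 0.0128
gripper_force: 78.4
```

```bash
python3 - <<'E'
from h import *
s=state();im=avg(4)
x=np.array(s['position']);e=x[0]+.034
cl=list(range(192,214))+list(range(283,300))
p,v,y,P=yawfit(im,e-.05,.0072,cl);print("blade back",p,y)
cv2.imwrite("pics/c5.png",cv2.resize(im[134:244,184:326],None,fx=5.5,fy=5.5,interpolation=cv2.INTER_CUBIC))
E
```

```text
t 22.40 [ 0.5765 -0.0141  0.0128] yang 1.63 z [-1.4e-03  1.0e-04 -1.0e+00] F [-5.8  0.  -0.1] T [-0.06  0.95 -0.  ] w 0.0128 gf 78.4027111530304
avg F,T [-5.52 -0.52 -0.03 -0.12  0.91  0.01]
blade back [ 0.56030214 -0.02889858] 1.6720072
```

View pics/c5.png

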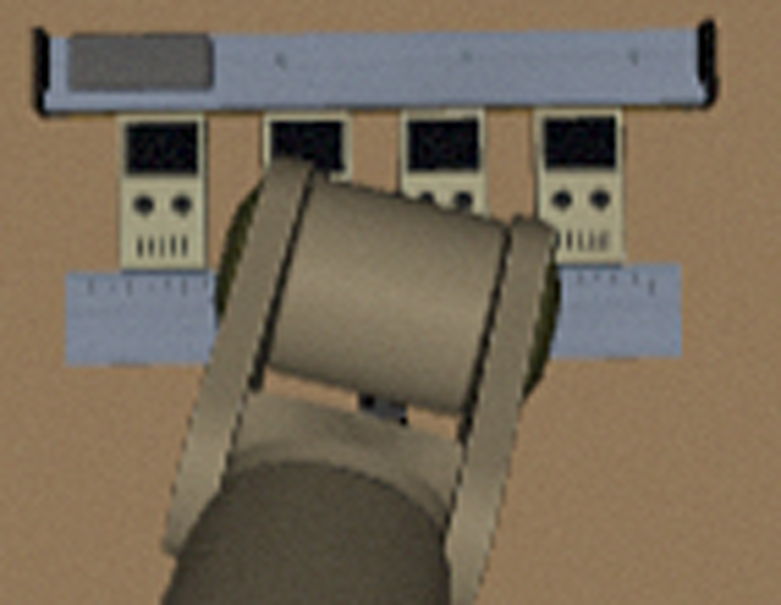

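The units look square and flat on the rail, the force is 5.5 N and the yaw moment is about zero, so the push is balanced. I'll ease up to 11–12 N and hold.

drive_tool(offset=[[0,0.004,0],[0,0.004,0],[0,0.004,0],[0,0,0],[0,0,0],[0,0,0],[0,0,0],[0,0,0],[0,0,0],[0,0,0]], turn=[[0,0,0],[0,0,0],[0,0,0],[0,0,0],[0,0,0],[0,0,0],[0,0,0],[0,0,0],[0,0,0],[0,0,0]], hand=[0,0,0,0,0,0,0,0,0,0])

```text
time_s: 23.85
position: [0.5765, -0.0141, 0.0127]
tool_rot: [[-0.028, 1.0, -0.003], [1.0, 0.028, 0.0], [0.0, -0.003, -1.0]]
ft_force: [-6.1, -0.8, 0.5]
grip_width: 0.0127
gripper_force: 78.5
```

```bash
python3 - <<'E'
from h import *
s=state();im=avg(4)
E
```

```text
t 23.85 [ 0.5765 -0.0141  0.0127] yang 1.63 z [-2.6e-03  1.0e-04 -1.0e+00] F [-6.1 -0.8  0.5] T [-0.15  1.19 -0.01] w 0.0127 gf 78.52773070335388
avg F,T [-6.34 -1.06  0.56 -0.16  1.18  0.03]
```

drive_tool(offset=[[0,0.005,0],[0,0.005,0],[0,0.005,0],[0,0.005,0],[0,0,0],[0,0,0],[0,0,0],[0,0,0],[0,0,0],[0,0,0]], turn=[[0,0,0],[0,0,0],[0,0,0],[0,0,0],[0,0,0],[0,0,0],[0,0,0],[0,0,0],[0,0,0],[0,0,0]], hand=[0,0,0,0,0,0,0,0,0,0])

```text
time_s: 25.3
position: [0.5766, -0.014, 0.0126]
tool_rot: [[-0.029, 1.0, -0.005], [1.0, 0.029, 0.0], [0.0, -0.005, -1.0]]
ft_force: [-9.2, -1.2, 1.4]
grip_width: 0.0128
gripper_force: 78.8
```

```bash
python3 - <<'E'
from h import *
s=state();im=avg(2)
E
```

```text
t 25.30 [ 0.5766 -0.014   0.0126] yang 1.64 z [-4.5e-03  3.0e-04 -1.0e+00] F [-9.2 -1.2  1.4] T [-0.26  1.62  0.03] w 0.0128 gf 78.76632571220398
avg F,T [-9.75 -1.51  1.5  -0.28  1.65  0.03]
```

drive_tool(offset=[[0,0.005,0],[0,0.005,0],[0,0.005,0],[0,0,0],[0,0,0],[0,0,0],[0,0,0],[0,0,0],[0,0,0],[0,0,0]], turn=[[0,0,0],[0,0,0],[0,0,0],[0,0,0],[0,0,0],[0,0,0],[0,0,0],[0,0,0],[0,0,0],[0,0,0]], hand=[0,0,0,0,0,0,0,0,0,0])

```text
time_s: 26.65
position: [0.5766, -0.014, 0.0125]
tool_rot: [[-0.029, 1.0, -0.006], [1.0, 0.029, 0.0], [0.0, -0.006, -1.0]]
ft_force: [-12.1, -2.1, 2.9]
grip_width: 0.0128
gripper_force: 78.9
```

```bash
python3 - <<'E'
from h import *
s=state();im=avg(6)
cv2.imwrite("pics/c6.png",cv2.resize(im[145:190,195:310],None,fx=6.9,fy=6.9,interpolation=cv2.INTER_CUBIC))
E
```

```text
t 26.65 [ 0.5766 -0.014   0.0125] yang 1.64 z [-5.9e-03  3.0e-04 -1.0e+00] F [-12.1  -2.1   2.9] T [-0.28  2.05  0.  ] w 0.0128 gf 78.94571900367737
avg F,T [-1.181e+01 -1.920e+00  2.390e+00 -2.900e-01  2.020e+00 -1.000e-02]
```

View pics/c6.png

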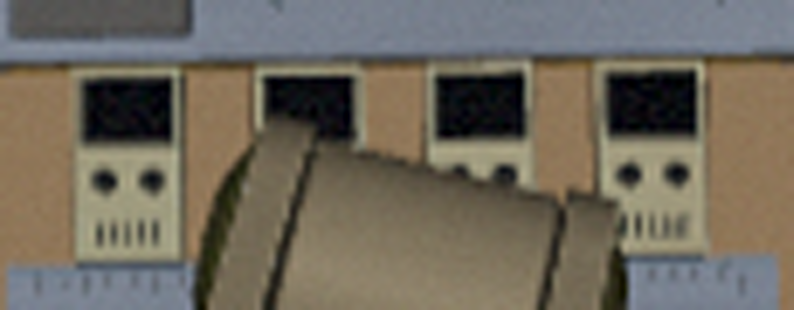

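All four noses appear to sit on the rail at 12 N. I'll measure the angle of each unit's long sides to make sure none is wedged slightly askew.

```bash
python3 - <<'E'
from h import *
im=np.mean([get_image("top").astype(float) for _ in range(4)],0)
f=cv2.GaussianBlur(im[...,0],(0,0),.6)
e=lambda c:195+c/6.9
S={'0L':(70,78,75,250),'0R':(180,184,75,250),'1L':(256,262,75,120),'1R':(357,361,75,145),'2L':(428,432,75,145),'2R':(531,535,75,175),'3L':(594,598,75,180),'3R':(702,706,75,245)}
for k,(c0,c1,r0,r1) in S.items():
    P=[]
    for r in range(int(145+r0/6.9)+1,int(145+r1/6.9)):
        cc=e(c0+(c1-c0)*((r-145)*6.9-r0)/(r1-r0));lo=int(round(cc))-3
        d=np.diff(f[r,lo:lo+7]);d=np.clip(d if k[1]=='L' else -d,0,None);P.append((lo+.5+(d*np.arange(6)).sum()/d.sum(),r))
    w=world("top",P,.018);p,v=line(w);print(k,len(P),p.round(4),np.degrees(np.arctan2(v[1]*np.sign(v[0]),abs(v[0]))).round(2))
print(observe()['time_s'],observe()['ft_force'])
E
```

```text
0L 25 [0.6489 0.1239] 5.34
0R 25 [0.6493 0.0767] 6.48
1L 6 [0.6781 0.0468] 1.55
1R 10 [ 0.6729 -0.0011] 1.41
2L 10 [ 0.6733 -0.026 ] 3.71
2R 14 [0. 0.] 0.0
3L 15 [ 0.6638 -0.0989] 6.73
3R 24 [ 0.6519 -0.1447] 1.42
27.15 [-11.81257127  -2.64704092   2.18469094]<stdin>:10: RuntimeWarning: invalid value encountered in scalar divide
```

Unit 0 might still be a few degrees askew, though the measurement is noisy. I'll ease back to about 5 N and stroke left, which is the side that squares it.

drive_tool(offset=[[0,-0.02,0],[0,-0.02,0],[0,-0.005,0],[0.04,0,0],[0.05,0,0],[0.06,0,0],[0.06,0,0],[0.06,0,0],[0.06,0,0],[0,0,0]], turn=[[0,0,0],[0,0,0],[0,0,0],[0,0,0],[0,0,0],[0,0,0],[0,0,0],[0,0,0],[0,0,0],[0,0,0]], hand=[0,0,0,0,0,0,0,0,0,0])

```text
time_s: 28.4
position: [0.5762, -0.0009, 0.0127]
tool_rot: [[-0.029, 1.0, -0.002], [1.0, 0.029, -0.0], [-0.0, -0.002, -1.0]]
ft_force: [-5.2, -1.2, -2.5]
grip_width: 0.0127
gripper_force: 78.3
```

```bash
python3 - <<'E'
from h import *
s=state();im=avg(2)
E
```

```text
t 28.40 [ 0.5762 -0.0009  0.0127] yang 1.64 z [-1.7e-03 -2.0e-04 -1.0e+00] F [-5.2 -1.2 -2.5] T [-0.32  1.09  0.07] w 0.0127 gf 78.30042243003845
avg F,T [-5.48 -1.33 -2.23 -0.29  1.14  0.06]
```

```bash
cat >> h.py <<'E'
from scipy.ndimage import map_coordinates
from scipy.optimize import minimize
def fit_unit(im,c,sides=('L','R'),xr=(-36,36)):
    f=cv2.GaussianBlur(im.astype(float)[...,1],(0,0),.5)
    t=np.linspace(xr[0],xr[1],60)/1000
    def sc(q):
        x,(y,a)=c[0],q;v=0;R=np.array([[np.cos(a),-np.sin(a)],[np.sin(a),np.cos(a)]])
        for k in sides:
            s=1 if k=='L' else -1
            for o,sg in((-.0022,1),(.0022,-1)):
                P=np.c_[t,np.full(60,s*(.024+o))]@R.T+[x,y];uv=pix("top",np.c_[P,np.full(60,.018)])
                v+=sg*np.median(map_coordinates(f,[uv[:,1],uv[:,0]],order=1))
        return -v
    g=[(sc((c[1]+dy/1e3,np.radians(a))),dy,a) for dy in np.arange(-6,6.1,.5) for a in np.arange(-6,16.1,.5)]
    b=min(g);return round(c[1]+b[1]/1e3,4),b[2],round(-b[0],1)
E
python3 - <<'E'
from h import *
T0=cv2.imread("pics/top0.png")
print("check initial (13.5,11.5,11.2,1):",[fit_unit(T0,c) for c in((.633,.095),(.6407,.0203),(.645,-.0497),(.639,-.127))])
im=np.mean([get_image("top").astype(float) for _ in range(3)],0)
print(fit_unit(im,(.65,.100)),fit_unit(im,(.65,.100),'L'),fit_unit(im,(.65,.100),'R'))
print(fit_unit(im,(.65,-.122)),fit_unit(im,(.65,-.122),'R'))
print(fit_unit(im,(.65,.024),'LR',(8,36)),fit_unit(im,(.65,-.0495),'LR',(8,36)))
cv2.imwrite("pics/n7.png",im)
E
```

```text
Traceback (most recent call last):
  File "h.py", line 60, in fit_unit
    g=[(sc((c[1]+dy/1e3,np.radians(a))),dy,a) for dy in np.arange(-6,6.1,.5) for a in np.arange(-6,16.1,.5)]
        ~~^^^^^^^^^^^^^^^^^^^^^^^^^^^^^
  File "h.py", line 57, in sc
    P=np.c_[t,np.full(60,s*(.024+o))]@R.T+[x,y];uv=pix("top",np.c_[P,np.full(60,.018)])
                                                   ~~~^^^^^^^^^^^^^^^^^^^^^^^^^^^^^^^^^
  File "h.py", line 12, in pix
    c=camera_info(n);P=np.atleast_2d(P);q=P@c['world_to_cam'][:3,:3].T+c['world_to_cam'][:3,3]
ValueError: time passes only in moves, steps and waits
```

```bash
sed -i 's/^from rig import \*/from rig import *\nimport functools\ncamera_info=functools.lru_cache(camera_info)/' h.py
python3 - <<'E'
from h import *
T0=cv2.imread("pics/top0.png")
print("check initial (13.5,11.5,11.2,1):",[fit_unit(T0,c) for c in((.633,.095),(.6407,.0203),(.645,-.0497),(.639,-.127))])
im=np.mean([get_image("top").astype(float) for _ in range(3)],0)
print(fit_unit(im,(.65,.100)),fit_unit(im,(.65,.100),'L'),fit_unit(im,(.65,.100),'R'))
print(fit_unit(im,(.65,-.122)),fit_unit(im,(.65,-.122),'R'))
print(fit_unit(im,(.65,.024),'LR',(8,36)),fit_unit(im,(.65,-.0495),'LR',(8,36)))
print(observe()['time_s'])
E
```

```text
check initial (13.5,11.5,11.2,1): [(np.float64(0.097), np.float64(14.5), np.float64(52.3)), (np.float64(0.0213), np.float64(12.5), np.float64(47.4)), (np.float64(-0.0512), np.float64(11.5), np.float64(50.9)), (np.float64(-0.1265), np.float64(1.0), np.float64(73.5))]
(np.float64(0.096), np.float64(-3.5), np.float64(39.1)) (np.float64(0.096), np.float64(-4.0), np.float64(35.1)) (np.float64(0.105), np.float64(-4.0), np.float64(28.3))
(np.float64(-0.1265), np.float64(-4.0), np.float64(58.2)) (np.float64(-0.1205), np.float64(0.5), np.float64(33.1))
(np.float64(0.0215), np.float64(4.5), np.float64(38.6)) (np.float64(-0.053), np.float64(8.5), np.float64(7.6))
28.65
```

The edge stands about 1 mm beyond the predicted home position, and no unit gave way during the stroke. That means nothing is wedged. I'll stroke back to centre and press again at about 12 N.

drive_tool(offset=[[-0.05,0,0],[-0.06,0,0],[-0.06,0,0],[-0.06,0,0],[-0.06,0,0],[-0.04,0,0],[0,0.01,0],[0,0.01,0],[0,0.01,0],[0,0.01,0]], turn=[[0,0,0],[0,0,0],[0,0,0],[0,0,0],[0,0,0],[0,0,0],[0,0,0],[0,0,0],[0,0,0],[0,0,0]], hand=[0,0,0,0,0,0,0,0,0,0])

```text
time_s: 29.9
position: [0.5766, -0.0137, 0.0127]
tool_rot: [[-0.029, 1.0, -0.005], [1.0, 0.029, 0.001], [0.001, -0.005, -1.0]]
ft_force: [-14.5, -1.2, 2.8]
grip_width: 0.012
gripper_force: 79.2
```

```bash
python3 - <<'E'
from h import *
s=state();im=avg(6)
E
```

```text
t 29.90 [ 0.5766 -0.0137  0.0127] yang 1.64 z [-5.4e-03  7.0e-04 -1.0e+00] F [-14.5  -1.2   2.8] T [-0.06  2.37 -0.04] w 0.0120 gf 79.24783229827881
avg F,T [-13.18  -0.92   2.76  -0.08   2.21   0.03]
```

drive_tool(offset=[[0,0,0],[0,0,0],[0,0,0],[0,0,0],[0,0,0],[0,0,0],[0,0,0],[0,-0.03,0],[0,-0.04,0],[0,-0.05,0]], turn=[[0,0,0],[0,0,0],[0,0,0],[0,0,0],[0,0,0],[0,0,0],[0,0,0],[0,0,0],[0,0,0],[0,0,0]], hand=[0,0,0,0,0,0,0,0,0,0])

```text
time_s: 31.45
position: [0.5751, -0.0144, 0.0134]
tool_rot: [[-0.028, 1.0, 0.003], [1.0, 0.028, -0.001], [-0.001, 0.003, -1.0]]
ft_force: [0.1, 0.2, -2.2]
grip_width: 0.0131
gripper_force: 78.4
```

drive_tool(offset=[[0,-0.1,0],[0,-0.12,0],[0,-0.15,0],[0,-0.15,0],[0,-0.15,0],[0,-0.15,0],[0,-0.1,0],[0,-0.05,0],[0,0,0],[0,0,0]], turn=[[0,0,0],[0,0,0],[0,0,0],[0,0,0],[0,0,0],[0,0,0],[0,0,0],[0,0,0],[0,0,0],[0,0,0]], hand=[0,0,0,0,0,0,0,0,0,0])

```text
time_s: 32.7
position: [0.5353, -0.0153, 0.0129]
tool_rot: [[-0.028, 1.0, 0.0], [1.0, 0.028, -0.0], [-0.0, 0.0, -1.0]]
ft_force: [-1.2, 0.3, -2.5]
grip_width: 0.0127
gripper_force: 78.5
```

```bash
python3 - <<'E'
from h import *
s=state()
im=np.mean([get_image("top").astype(float) for _ in range(4)],0)
cv2.imwrite("pics/c8.png",cv2.resize(im[145:215,195:310],None,fx=6.9,fy=6.9,interpolation=cv2.INTER_CUBIC))
E
```

```text
t 32.70 [ 0.5353 -0.0153  0.0129] yang 1.63 z [ 2.e-04 -1.e-04 -1.e+00] F [-1.2  0.3 -2.5] T [0.02 0.04 0.02] w 0.0127 gf 78.45718502998352[ WARN:0@2.704] global loadsave.cpp:1063 imwrite_ Unsupported depth image for selected encoder is fallbacked to CV_8U.
```

View pics/c8.png

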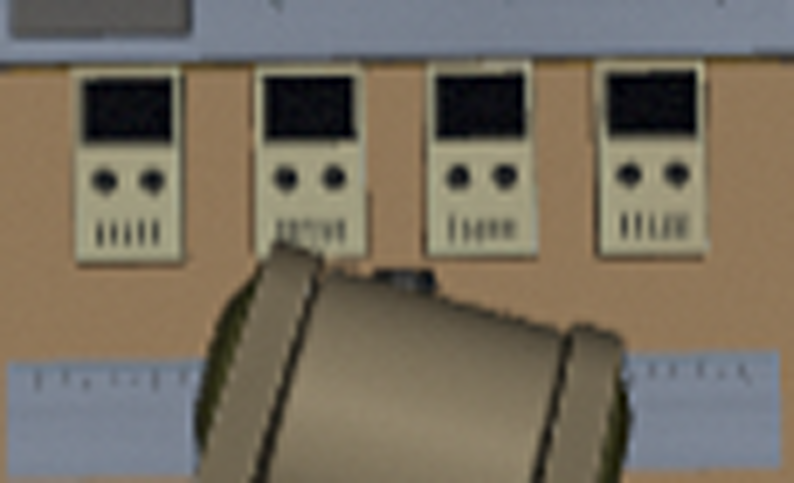

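All four stand square and in line against the rail, with their rear edges on one line from (130,264) to (652,254). The straightedge is 40 mm back. I'll set it down, let go and rise.

drive_tool(offset=[[0,0,0.015],[0,0,0.01],[0,0,0.01],[0,0,0],[0,0,0],[0,0,0],[0,0,0],[0,0,0],[0,0,0],[0,0,0]], turn=[[0,0,0],[0,0,0],[0,0,0],[0,0,0],[0,0,0],[0,0,0],[0,0,0],[0,0,0],[0,0,0],[0,0,0]], hand=[0,0,0,0,0.1,0.2,0.3,0.4,0.5,0.6])

```text
time_s: 34.15
position: [0.5352, -0.0153, 0.0115]
tool_rot: [[-0.028, 1.0, -0.0], [1.0, 0.028, -0.0], [-0.0, -0.0, -1.0]]
ft_force: [-0.3, -0.2, -0.0]
grip_width: 0.0515
gripper_force: 0.0
```

drive_tool(offset=[[0,0,0],[0,0,0],[0,0,0],[0,0,-0.2],[0,0,-0.4],[0,0,-0.6],[0,0,-0.8],[0,0,-0.8],[0,0,-0.6],[0,0,0]], turn=[[0,0,0],[0,0,0],[0,0,0],[0,0,0],[0,0,0],[0,0,0],[0,0,0],[0,0,0],[0,0,0],[0,0,0]], hand=[0.7,0.7,0.7,0.7,0.7,0.7,0.7,0.7,0.7,0.7])

```text
time_s: 35.4
position: [0.5359, -0.0154, 0.1494]
tool_rot: [[-0.028, 1.0, 0.004], [1.0, 0.028, -0.001], [-0.001, 0.004, -1.0]]
ft_force: [1.2, 0.5, -0.1]
grip_width: 0.0598
gripper_force: 0.0
```

```bash
python3 - <<'E'
from h import *
s=state()
im=get_image("top")
cl=list(range(200,222))+list(range(290,306))
for xm in(.569,.519):
    p,v,y,P=yawfit(im,xm,.006,cl);print(p,round(float(y),2))
E
```

```text
t 35.40 [ 0.5359 -0.0154  0.1494] yang 1.63 z [ 0.0039 -0.001  -1.    ] F [ 1.2  0.5 -0.1] T [-0.01  0.02  0.05] w 0.0598 gf 0.0
[ 0.5689634  -0.01941285] 1.58
[0.5173969  0.02804163] 1.66
```

The straightedge lies flat at x ≈ 0.569, parallel to the rail, and the gripper is clear. I'll hand in.

```bash
python3 -c "
from rig import *
print(env.close_job())"
```

```text
the job is handed in; nothing more can be done
None
```

I pushed the four dosimeters square against the rail, pressed them home together at about 12–13 N and held it for over a second, then laid the straightedge flat 40 mm in front of the row; I handed the job in at about 35 s, and no verdict came back.

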